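# Set the tube mixer to slow with its pull-to-turn dial

## Task

Set the blood-tube mixer to slow: pull its dial up out of its lock, turn the pointer to the mark with the single stud (not the three), push the dial fully home again and let go. The slots under the panel have slipped a little from their marks, so feel for the right place near the mark with light pressure and never force or twist the dial against its lock; leave the rack, tape and jar where they are.

Things in the scene. Friction and masses are not known exactly. Their poses are not given: they have to be found in the camera images.
- dial_pull (a joint): how far the dial is pulled out (straight up), m: 0 = fully in, its rim 1 mm above the panel; 0.014 = fully out, at a stop. It stays where it is left; sliding takes about 2 N. It can be turned out of its slot only when more than 0.010 out. Over a slot it goes all the way in against these 2 N only.
- dial_turn (a joint): turn of the dial about its vertical axis, rad, positive counter-clockwise seen from above; 0 = pointer along the mixer's +x; starts within 0.12 of 0; stops at -1.5 and 1.5. Turning takes about 0.06 N m and it stays where it is left.
- dial_grip (a point): on the dial's axis, in its finger bar. The dial: a grey rim 90 mm across, 6 mm thick, with an upright bar on it, 52 mm long (this point's x, the pointer's direction), 18 mm thick (y), 27 mm high. This point is 12 mm below the bar's top, 15 mm above the rim's top face, 22 mm above the panel when fully in. Pinch the bar across its 18 mm from above.
- dial_pointer (a point): tip of the dial's pointer, a small pale raised ridge on the rim at one end of the bar; 42 mm from the dial's axis and 13 mm below dial_grip
- dial_key: hidden steel tooth that the dial carries under the panel: 6 mm wide, square-edged, 30 mm from the axis below the pointer; origin on the dial's axis, x axis along the pointer. Beside a slot it meets the index plate when the dial is 0.010 out; the plate is sprung and pushes back 4 N per further mm, and springs up again when the tooth comes over a slot; slot walls are stiff.
- index_seat: holder of the hidden index plate; origin on the dial's axis at panel height. The plate has a wide slot at the dial's start and one 9 mm slot (0.1 rad total play) for each mark. It has slipped in its holder: both slots lie off their marks by one same unknown angle, up to 0.24 rad either way, found only by feel. Over 20 N between tooth and plate, down or twisting, spoils it.
- mark_one: the slow setting's mark, the target: a single dark steel stud 14 mm across, 5 mm high, fixed on the panel 60 mm from the dial's axis; origin at the centre of its underside. It is 1.05 rad (60 degrees) round from the dial's 0, on one side or on the other: this changes from start to start.
- mark_three: the fast setting's mark: a cluster of three dark steel studs of 10 mm, 26 mm across in all, 5 mm high, on the panel 60 mm from the dial's axis, 1.05 rad the other way from 0; origin at its centre, underside
- mixer: tube roller mixer, a fixed white box 240 mm (x) by 380 mm (y), its flat top panel 85 mm above the table; origin at the centre of its underside. The dial's axis is at x = 0, y = +115 mm in its frame. Four black rollers with three capped tubes lie on the other half of its top (y from -190 to +15 mm), up to 120 mm above the table.
- rack: bystander: loose white rack 130 by 100 mm full of small upright tubes with blue caps, 100 mm high; origin at the centre of its underside
- tape_roll: bystander: loose roll of paper tape lying flat, 64 mm across, 18 mm high; origin at the centre of its underside
- specimen_jar: bystander: loose small jar with a yellow lid, 54 mm across, 65 mm high; origin at the centre of its underside

How it is judged (in metres and radians):
On the way, in this order (a step that is already met when the one before it is completed fails the run):
1. the dial is pulled out of its lock (more than 10 mm) (value of joint dial_pull above 0.01 m), for 0.1 s.
2. the pointer is turned to the single-stud mark while the dial is out (horizontal distance between dial_pointer and mark_one below 0.028 m and value of joint dial_pull above 0.004 m), for 0.1 s.
At the end, for the whole second after the job is handed in: the dial is fully in (within 1.5 mm), at rest, its pointer at the single-stud mark: pointer tip within 28 mm of the stud's centre, seen from above (18 mm when pointing straight at it; about 0.43 rad to either side is allowed) (value of joint dial_pull below 0.0015 m and horizontal distance between dial_pointer and mark_one below 0.028 m and velocity of joint dial_turn between -0.05 and 0.05 rad/s); the robot touches nothing.
It fails at once if more than 20 N between the dial's key and the index plate (forced down beside a slot, or twisted while locked) (contact force between dial_key and index_seat above 20 N).
It fails at once if the rack moved more than 15 mm or tipped (distance of rack from where it was at the start of the episode above 0.015 m or angle between rack's own z axis and vertical above 0.3 rad).
It fails at once if the tape roll moved more than 15 mm or tipped (distance of tape_roll from where it was at the start of the episode above 0.015 m or angle between tape_roll's own z axis and vertical above 0.3 rad).
It fails at once if the specimen jar moved more than 15 mm or tipped (distance of specimen_jar from where it was at the start of the episode above 0.015 m or angle between specimen_jar's own z axis and vertical above 0.3 rad).
It also fails if it takes over 45 s, if anything falls off the work surface, if the arm or the gripper's body presses on something with over 40 N, if the wrist force passes 120 N, or if a joint passes its speed limit or range.

## Robot

A 6-joint arm with a two-finger parallel gripper is mounted at the origin on the work surface. World frame = base frame: x ahead of the robot, y to its left, z up, the work surface at z = 0. Lengths are in mm, angles in rad, forces in N, time in s.
With the tool pointing down it reaches from about 375 to 925 mm from the base axis. Payload 5.7 kg.
Tool frame: the origin (TCP) lies midway between the tips of the shut fingers; the grasp point (between the pads) lies 19 mm behind it; z points along the fingers, x is the direction in which the jaws open and shut, and the axes are right-handed (so a half turn about z gives the same grasp; the last joint's range is limited). The gripper opens to 85 mm and grips with 20 to 120 N. Pads are 22 mm wide; open, the fingers measure 114 mm over their backs; the gripper's body (76 mm by 85 mm) begins 54 mm behind the grasp point. The pads swing forward as they close: fully open they stand 13 mm farther back than shut.
Start: joints at [-1.366, 0.359, 1.51, -0, 1.272, -0.115], TCP at [188.61, -569.552, 231.267] pointing down, gripper open.
Joint ranges: [-2.97, 2.97], [-1.01, 2.36], [0.21, 2.38], [-0.96, 4.11], [0.2, 2.71], [-2.98, 2.98]. Speed limits (rad/s): [2.39, 2.39, 3.14, 3.14, 3.14, 3.14].

## Interface

Orientations are given as a unit quaternion [x, y, z, w].
In Python, from bench import sense, capture, job_done gives the robot as it stands.
- The arm moves only by the tool send_rows, never from a script. Its argument "targets" is a list of rows, each an object with "linear": the shift along the tool's x, y, z in m, a list of three; "turn": the turn, a rotation vector about the tool's x, y, z in rad, a list of three; "fingers": the closure, from 0 (fully open) to 1 (shut). A call has 1 to 20 rows; each row is the pose to reach, as a shift and turn from the pose measured when the call began, along the tool's axes at that moment; what a row does not reach only later rows make up. A row lasts 1/8 s, in which the tool goes at most 62.5 mm and 10.7 degrees, less where a joint would pass 70% of its speed; a pose out of reach is approached as far as the arm can. A call with a gripper value outside its range is refused whole. The fingers move at their own pace and stop on an object; "grip_force" is the grip in N (left out, the last holds). Time passes only in rows, so rows that repeat a pose let the fingers close. It gives the time, the measured TCP pose, the force and the opening at its end, in the units of the state.
- sense(): the state, without advancing time (a new reading comes with each control period).
- capture(name): name is "side" or "top"; returns a dict with "pixels" (400x640x3 uint8, red, green, blue), "depth" (400x640 float32, mm along the optical axis (not along the pixel's ray), 0 where there is no reading), "fovy" (degrees; the focal length in pixels is half the picture's height over the tangent of half this angle, whatever the lens; pixels are square), "cx", "cy" (the principal point, pixels), "dist_coeffs" ([k1, k2, p1, p2, k3] as OpenCV has them; the pictures are not rectified), "pose" (4x4, takes a point from camera to world coordinates). Camera axes: x right, y up, looking along -z (the intrinsics and any distortion apply to the point x, -y, -z); pixel columns grow to the right and rows downward; lengths in mm; the calibration is good to about 2 mm. A picture is of the moment at which its call begins.
- job_done(): hands the job in, once; it reports no verdict.
The state is a dict: "time_s": time; "joint_positions": joint angles; "joint_velocities": joint speeds; "effort": joint torques, N m; "tool_pos": TCP position; "eef_rot": TCP orientation; "contact_force": force on the tool from outside, world axes, zero at the start; "wrist_torque": the same for the moment, N m; "finger_gap": finger opening in mm.
Only numpy, scipy, OpenCV 4.12 (cv2) and the standard library are available. Lean on these libraries where they do the work, as an engineer would, in place of code of your own. Each camera call takes 0.05 s, during which the arm holds its last target.

## Working session

There is one attempt and no reset: what is moved stays moved. The work goes in short steps, Python scripts to look and compute and a tool call to move; the robot and the scene stay as the last step left them, time stands still between calls to the robot, and variables do not carry over. Pictures are saved under pics/ and viewed, and the job is handed in when it is done.

Besides the shell and the picture viewer there is one more tool, called after ">>>" by a JSON object that holds its "api" and its "payload", one argument or row to a line. send_rows: Moves the arm, as the interface text tells. Its arguments: {"type":"object","properties":{"targets":{"type":"array"},"grip_force":{"type":"number"}},"required":["targets"]}

```bash
mkdir -p pics; ls; python3 - <<'E'
from bench import sense,capture
import cv2,numpy as np
print(sense())
for n in("top","side"):
    c=capture(n);cv2.imwrite(f"pics/{n}0.png",c["pixels"][:,:,::-1])
    np.savez(f"{n}0.npz",**{k:np.array(v) for k,v in c.items()})
    print(n,c["fovy"],c["cx"],c["cy"],c["dist_coeffs"],np.round(c["pose"],3).tolist())
E
```

```text
pics
{'time_s': 0.0, 'joint_positions': array([-1.36608164e+00,  3.59518755e-01,  1.51144576e+00,  6.89306289e-06,
        1.27249895e+00, -1.15096371e-01]), 'joint_velocities': array([-2.71919567e-04,  9.63291652e-05,  1.14466525e-04, -4.27273060e-05,
       -8.88015105e-04,  2.76012968e-04]), 'effort': array([ 1.29934026e-03, -5.27610183e+01, -2.78622723e+01, -2.90385824e-04,
        1.32705190e-02,  1.77196131e-05]), 'tool_pos': array([ 188.48891544, -568.9009279 ,  230.44032901]), 'eef_rot': array([ 8.10673834e-01, -5.85497276e-01, -6.88173121e-04, -6.33569493e-04]), 'contact_force': array([-0.22046099,  0.37966528, -0.05147817]), 'wrist_torque': array([-0.01836395, -0.01371569,  0.02931312]), 'finger_gap': 85.46021014077674}
top 42.294351563066535 324.7083109754793 201.37813380460054 [-0.12163517  0.          0.          0.          0.        ] [[0.022, 0.991, -0.131, 520.328], [-0.999, 0.017, -0.033, -6.569], [-0.031, 0.131, 0.991, 1136.826], [0.0, 0.0, 0.0, 1.0]]
side 56.817281638033485 313.7997246215242 189.78029070993577 [-0.06967406  0.          0.          0.          0.        ] [[-0.952, 0.229, -0.201, 487.972], [-0.304, -0.744, 0.595, 434.058], [-0.014, 0.628, 0.778, 654.098], [0.0, 0.0, 0.0, 1.0]]
```

View pics/top0.png

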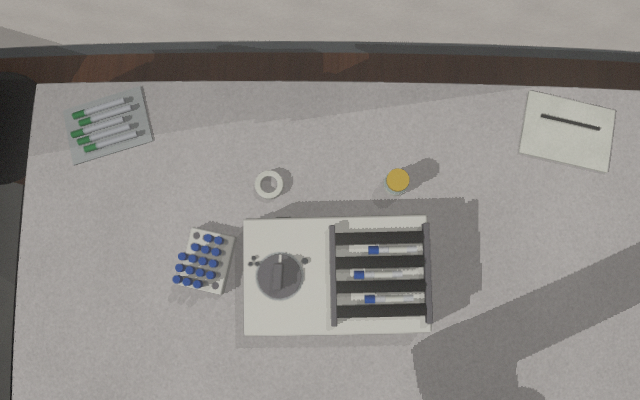

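View pics/side0.png

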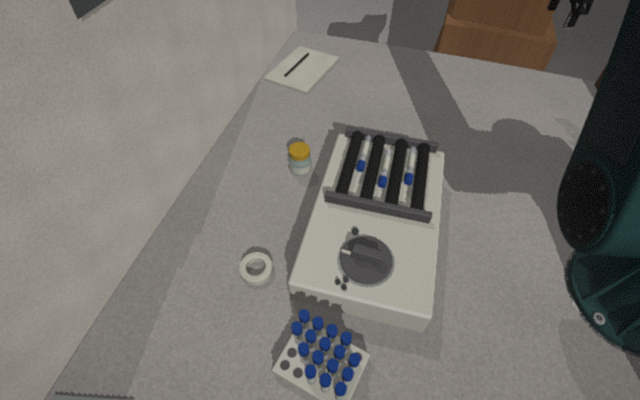

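The top picture shows the dial at about (280,276) with its pointer up. The cluster of three is at (254,261) and the single stud at (305,261). Next I measure them.

```bash
cat > h.py <<'E'
import numpy as np,cv2
def load(n): return dict(np.load(n))
def K(c):
    f=200/np.tan(np.radians(float(c["fovy"]))/2)
    return np.array([[f,0,float(c["cx"])],[0,f,float(c["cy"])],[0,0,1]])
def ray(c,uv,z):
    p=cv2.undistortPoints(np.array(uv,float).reshape(-1,1,2),K(c),c["dist_coeffs"]).reshape(-1,2)
    d=np.c_[p[:,0],-p[:,1],-np.ones(len(p))]@c["pose"][:3,:3].T
    o=c["pose"][:3,3]
    return o+d*((z-o[2])/d[:,2])[:,None]
E
python3 - <<'E'
from h import *
for n,(x,y,w,h) in dict(top=(235,235,90,75),side=(310,215,110,90)).items():
    c=load(n+"0.npz");im=c["pixels"][y:y+h,x:x+w,::-1]
    cv2.imwrite(f"pics/{n}0z.png",cv2.resize(im,None,fx=7,fy=7,interpolation=cv2.INTER_CUBIC))
c=load("top0.npz");g=cv2.cvtColor(c["pixels"],cv2.COLOR_RGB2GRAY)
m=np.zeros_like(g);m[240:310,246:326]=(g[240:310,246:326]<125)
num,l,s,ce=cv2.connectedComponentsWithStats(m)
for i in range(1,num):
    if s[i,4]>3: print(s[i],ce[i],ray(c,ce[i],88).round(1))
E
```

```text
[ 255  253   48   46 1586] [279.27742749 275.63619168] [[505.5 117.4  88. ]]
[252 256   4   4  15] [253.4 257.4] [[541.  171.4  88. ]]
[301 258   7   6  37] [304.08108108 260.54054054] [[537.1  67.9  88. ]]
[248 262   5   4  16] [250.25   263.4375] [[528.6 177.4  88. ]]
```

View pics/top0z.png

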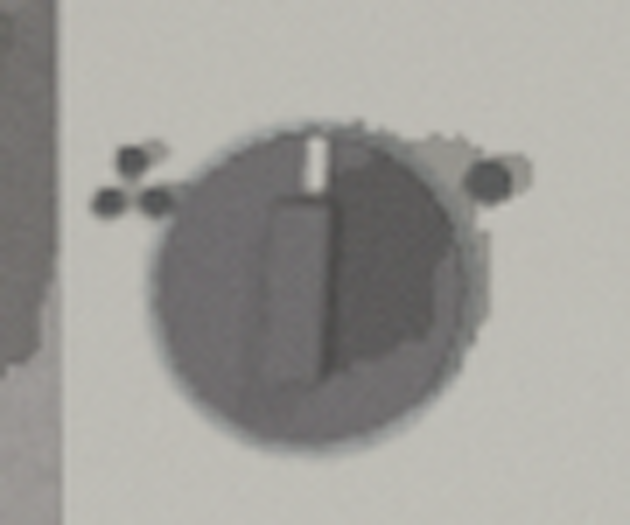

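View pics/side0z.png

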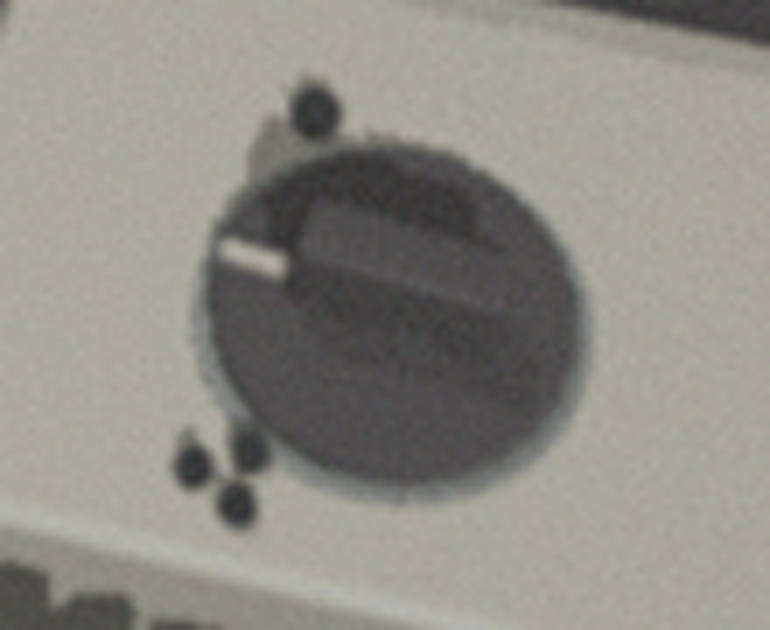

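```bash
python3 - <<'E'
from h import *
def pz(x0,y0,l): return [((u+.5)/7+x0-.5,(v+.5)/7+y0-.5) for u,v in l]
T=load("top0.npz");S=load("side0.npz")
def circ(P):
    A=np.c_[2*P[:,:2],np.ones(len(P))];r=np.linalg.lstsq(A,(P[:,:2]**2).sum(1),rcond=None)[0]
    return r[:2],np.sqrt(r[2]+r[:2]@r[:2])
t=lambda l:pz(235,235,l); s=lambda l:pz(310,215,l)
print("rimT",circ(ray(T,t([(155,290),(465,290),(309,452),(309,130),(200,400),(420,400),(195,180)]),92)))
print("rimS",circ(ray(S,s([(578,310),(208,270),(400,485),(400,143),(520,445),(270,430),(500,175)]),92)))
for n,c,l in(("T",T,t([(317,138),(317,192)])),("S",S,s([(222,243),(285,268)]))):print("ptr",n,ray(c,l,94).round(1))
for n,c,l in(("T",T,t([(489,181),(131,160),(109,202),(156,201)])),("S",S,s([(316,113),(193,466),(236,503),(250,450)]))):
    print("studs",n,ray(c,l,90).round(1))
print("barT",ray(T,t([(275,200),(331,200),(323,378),(262,378)]),119).round(1))
print("barS",ray(S,s([(318,203),(510,250),(505,312),(303,258)]),119).round(1))
# depth of panel
d=T["depth"];print(d[276,262],d[320,280]);
f=K(T)[0,0]
for uv in[(280,315),(310,290),(277,275),(265,275)]:
    D=d[uv[1],uv[0]];p=cv2.undistortPoints(np.array([[uv]],float),K(T),T["dist_coeffs"])[0,0]
    print(uv,(T["pose"][:3,:3]@np.array([p[0]*D,-p[1]*D,-D])+T["pose"][:3,3]).round(1))
E
```

```text
rimT (array([505.16090857, 117.91080709]), np.float64(45.339672866585964))
rimS (array([503.57541487, 120.45606602]), np.float64(46.14187237975403))
ptr T [[548.5 116.8  94. ]
 [533.  116.3  94. ]]
ptr S [[547.5 117.4  94. ]
 [531.  119.6  94. ]]
studs T [[537.3  67.1  90. ]
 [540.9 171.3  90. ]
 [528.6 177.3  90. ]
 [529.3 163.6  90. ]]
studs S [[534.8  71.2  90. ]
 [538.8 174.8  90. ]
 [526.8 180.8  90. ]
 [527.1 166.9  90. ]]
barT [[530.1 125.2 119. ]
 [530.5 109.4 119. ]
 [480.9 110.1 119. ]
 [480.4 127.3 119. ]]
barS [[525.9 114.3 119. ]
 [479.7 113.5 119. ]
 [477.6 129.9 119. ]
 [525.7 129.8 119. ]]
1035.4312 1032.2871
(280, 315) [426.2 114.5  80.5]
(310, 290) [478.1  54.7  84.3]
(277, 275) [507.1 118.6 116.3]
(265, 275) [506.1 146.1  90.3]
```

```bash
cat > go.py <<'E'
import sys,numpy as np
from bench import sense
from scipy.spatial.transform import Rotation as R
x,y,z,yaw=map(float,sys.argv[1:5])
s=sense();r=R.from_quat(s["eef_rot"])
t=R.from_matrix(np.array([[np.cos(yaw),np.sin(yaw),0],[np.sin(yaw),-np.cos(yaw),0],[0,0,-1]]).astype(float))
print("lin",(r.inv().apply(np.array([x,y,z])-s["tool_pos"])/1000).round(4).tolist(),"turn",(r.inv()*t).as_rotvec().round(4).tolist())
print(s["time_s"],s["tool_pos"].round(1),"F",s["contact_force"].round(2),"M",s["wrist_torque"].round(3),s["finger_gap"].round(1),"q",s["joint_positions"].round(3))
E
python3 go.py 504.5 119 230 1.54;python3 go.py 504.5 119 170 1.54; python3 go.py 390 -125 230 0.1
```

```text
lin [-0.5538, -0.5163, 0.0016] turn [-0.0023, 0.0001, -2.791]
lin [-0.5537, -0.5162, 0.0616] turn [-0.0023, 0.0001, -2.791]
lin [-0.3581, -0.3309, 0.0012] turn [-0.0013, 0.0012, -1.351]Traceback (most recent call last):
  File "go.py", line 8, in <module>
    print(s["time_s"],s["tool_pos"].round(1),"F",s["contact_force"].round(2),"M",s["wrist_torque"].round(3),s["finger_gap"].round(1),"q",s["joint_positions"].round(3))
                                                                                                            ^^^^^^^^^^^^^^^^^^^^^
AttributeError: 'float' object has no attribute 'round'
Traceback (most recent call last):
  File "go.py", line 8, in <module>
    print(s["time_s"],s["tool_pos"].round(1),"F",s["contact_force"].round(2),"M",s["wrist_torque"].round(3),s["finger_gap"].round(1),"q",s["joint_positions"].round(3))
                                                                                                            ^^^^^^^^^^^^^^^^^^^^^
AttributeError: 'float' object has no attribute 'round'
Traceback (most recent call last):
  File "go.py", line 8, in <module>
    print(s["time_s"],s["tool_pos"].round(1),"F",s["contact_force"].round(2),"M",s["wrist_torque"].round(3),s["finger_gap"].round(1),"q",s["joint_positions"].round(3))
                                                                                                            ^^^^^^^^^^^^^^^^^^^^^
AttributeError: 'float' object has no attribute 'round'
```

>>> {"api": "send_rows", "payload": {
  "targets": [
    {"linear": [-0.09, -0.083, 0.0], "turn": [0, 0, -0.17], "fingers": 0},
    {"linear": [-0.18, -0.165, 0.0], "turn": [0, 0, -0.5], "fingers": 0},
    {"linear": [-0.27, -0.25, 0.0], "turn": [0, 0, -0.8], "fingers": 0},
    {"linear": [-0.358, -0.331, 0.001], "turn": [0, 0, -1.1], "fingers": 0},
    {"linear": [-0.358, -0.331, 0.001], "turn": [0, 0, -1.35], "fingers": 0},
    {"linear": [-0.4, -0.37, 0.001], "turn": [-0.001, 0, -1.5], "fingers": 0},
    {"linear": [-0.45, -0.42, 0.001], "turn": [-0.001, 0, -1.7], "fingers": 0},
    {"linear": [-0.5, -0.465, 0.001], "turn": [-0.001, 0, -1.9], "fingers": 0},
    {"linear": [-0.5538, -0.5163, 0.0016], "turn": [-0.002, 0, -2.1], "fingers": 0},
    {"linear": [-0.5538, -0.5163, 0.0016], "turn": [-0.002, 0, -2.3], "fingers": 0},
    {"linear": [-0.5538, -0.5163, 0.0016], "turn": [-0.002, 0, -2.5], "fingers": 0},
    {"linear": [-0.5538, -0.5163, 0.0016], "turn": [-0.0023, 0, -2.7], "fingers": 0},
    {"linear": [-0.5538, -0.5163, 0.0016], "turn": [-0.0023, 0, -2.791], "fingers": 0},
    {"linear": [-0.5538, -0.5163, 0.0016], "turn": [-0.0023, 0, -2.791], "fingers": 0},
    {"linear": [-0.5538, -0.5163, 0.0016], "turn": [-0.0023, 0, -2.791], "fingers": 0}
  ],
  "grip_force": 25
}}

```text
time_s: 1.98
tool_pos: [504.1, 119.5, 229.4]
eef_rot: [0.715, 0.699, -0.0, -0.0]
contact_force: [-0.5, -0.1, 0.3]
finger_gap: 85.7
```

```bash
sed -i 's/s\["finger_gap"\].round(1)/round(s["finger_gap"],1)/' go.py; python3 go.py 504.5 119 96 1.54
python3 - <<'E'
from bench import capture
import cv2
c=capture("side");cv2.imwrite("pics/side1.png",c["pixels"][:,:,::-1])
E
```

```text
lin [-0.0005, 0.0006, 0.1334] turn [-0.0012, 0.0002, 0.0071]
1.975 [504.1 119.5 229.4] F [-0.53 -0.11  0.34] M [ 0.    -0.009 -0.03 ] 85.7 q [ 0.099  0.244  1.686 -0.     1.213 -1.448]
```

View pics/side1.png

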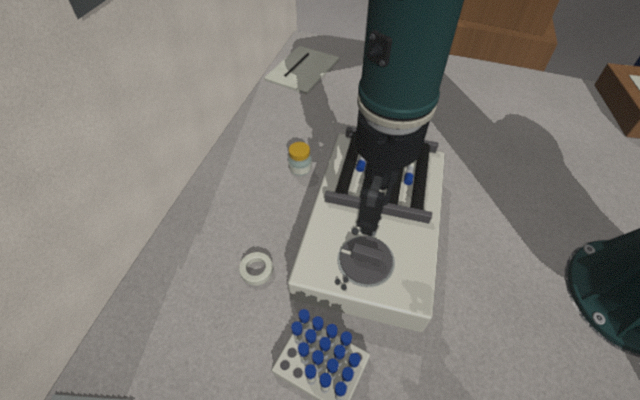

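The side picture shows the gripper at (375,200), in line above the dial at (367,258), and the way down is clear. Descending.

>>> {"api": "send_rows", "payload": {
  "targets": [
    {"linear": [0, 0, 0.04], "turn": [0, 0, 0.007], "fingers": 0},
    {"linear": [-0.0005, 0.0006, 0.08], "turn": [-0.001, 0, 0.007], "fingers": 0},
    {"linear": [-0.0005, 0.0006, 0.11], "turn": [-0.001, 0, 0.007], "fingers": 0},
    {"linear": [-0.0005, 0.0006, 0.131], "turn": [-0.001, 0, 0.007], "fingers": 0.3},
    {"linear": [-0.0005, 0.0006, 0.131], "turn": [-0.001, 0, 0.007], "fingers": 0.4},
    {"linear": [-0.0005, 0.0006, 0.131], "turn": [-0.001, 0, 0.007], "fingers": 0.5}
  ],
  "grip_force": 25
}}

```text
time_s: 2.78
tool_pos: [505.0, 118.8, 99.1]
eef_rot: [0.716, 0.698, 0.0, 0.0]
contact_force: [0.5, 0.6, 0.8]
finger_gap: 42.4
```

```bash
python3 go.py 504.5 119 96 1.54
python3 - <<'E'
from bench import capture
import cv2
for n in("side","top"):
    c=capture(n);p=c["pixels"][:,:,::-1]
    p=p[140:320,280:460] if n=="side" else p[210:330,220:340]
    cv2.imwrite(f"pics/{n}2.png",cv2.resize(p,None,fx=3.3 if n=="side" else 4,fy=3.3 if n=="side" else 4,interpolation=cv2.INTER_CUBIC))
E
```

```text
lin [0.0002, -0.0005, 0.0031] turn [0.0005, 0.0, 0.0058]
2.775 [505.  118.8  99.1] F [0.54 0.56 0.8 ] M [-0.007 -0.025  0.04 ] 42.4 q [ 0.098  0.407  1.829 -0.     0.905 -1.448]
```

View pics/side2.png

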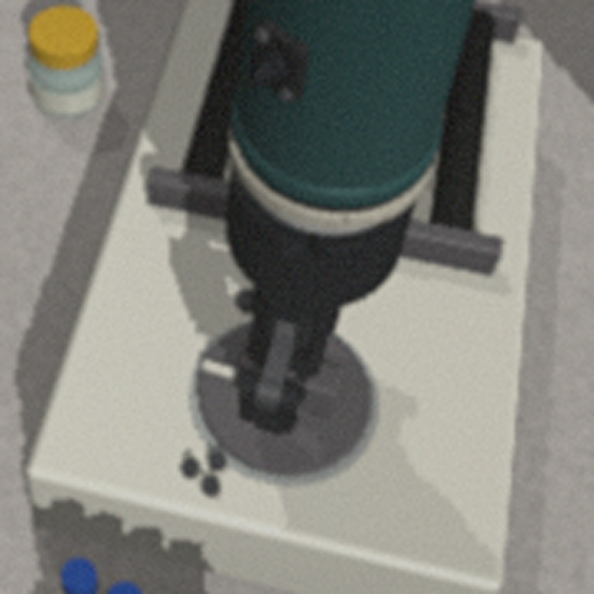

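View pics/top2.png

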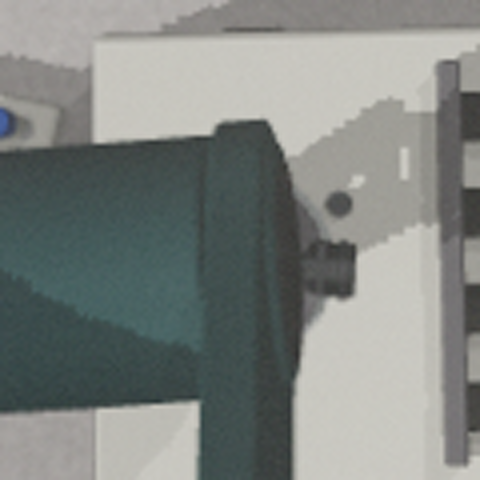

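The fingers straddle the bar at (270,390) in the side crop, centred on the dial. Closing now.

>>> {"api": "send_rows", "payload": {
  "targets": [
    {"linear": [0.0002, -0.0005, 0.002], "turn": [0, 0, 0], "fingers": 0.6},
    {"linear": [0.0002, -0.0005, 0.002], "turn": [0, 0, 0], "fingers": 0.7},
    {"linear": [0.0002, -0.0005, 0.002], "turn": [0, 0, 0], "fingers": 0.85},
    {"linear": [0.0002, -0.0005, 0.002], "turn": [0, 0, 0], "fingers": 0.85},
    {"linear": [0.0002, -0.0005, 0.002], "turn": [0, 0, 0], "fingers": 0.85}
  ],
  "grip_force": 25
}}

```text
time_s: 3.5
tool_pos: [505.2, 118.8, 98.0]
eef_rot: [0.716, 0.698, 0.001, 0.001]
contact_force: [-1.0, -2.8, 5.7]
finger_gap: 17.0
```

```bash
python3 go.py 504.5 119 110 1.54
```

```text
lin [0.0002, -0.0007, -0.012] turn [0.0024, 0.0003, 0.0064]
3.5 [505.2 118.8  98. ] F [-0.98 -2.78  5.68] M [-0.392  0.179  0.021] 17.0 q [ 9.800e-02  4.080e-01  1.830e+00 -1.000e-03  9.010e-01 -1.448e+00]
```

>>> {"api": "send_rows", "payload": {
  "targets": [
    {"linear": [0, 0, -0.004], "turn": [0, 0, 0], "fingers": 0.95},
    {"linear": [0, 0, -0.008], "turn": [0, 0, 0], "fingers": 0.95},
    {"linear": [0, 0, -0.0125], "turn": [0, 0, 0], "fingers": 0.95},
    {"linear": [0, 0, -0.0125], "turn": [0, 0, 0], "fingers": 0.95},
    {"linear": [0, 0, -0.0125], "turn": [0, 0, 0], "fingers": 0.95}
  ],
  "grip_force": 30
}}

```text
time_s: 4.12
tool_pos: [505.2, 118.8, 110.7]
eef_rot: [0.716, 0.698, 0.001, 0.001]
contact_force: [0.8, -2.3, 1.8]
finger_gap: 17.3
```

```bash
python3 go.py 504.8 118.9 110.5 0.55
python3 - <<'E'
from bench import capture
import cv2
for n in("side",):
    c=capture(n);p=c["pixels"][:,:,::-1]
    p=p[200:320,280:460]
    cv2.imwrite(f"pics/{n}3.png",cv2.resize(p,None,fx=4.4,fy=4.4,interpolation=cv2.INTER_CUBIC))
E
```

```text
lin [0.0001, -0.0004, 0.0002] turn [0.0025, -0.001, 0.9964]
4.125 [505.2 118.8 110.7] F [ 0.84 -2.34  1.77] M [-0.207  0.011  0.02 ] 17.3 q [ 9.800e-02  3.890e-01  1.819e+00 -1.000e-03  9.300e-01 -1.448e+00]
```

View pics/side3.png

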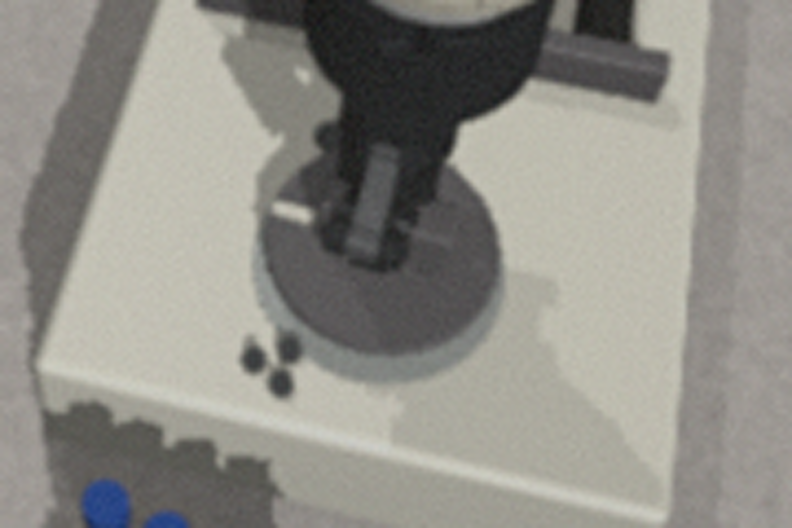

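The dial has visibly risen: a pale skirt now shows under the rim, and the pointer tip is at about (342.5,247). I check the height and then turn.

```bash
python3 - <<'E'
from h import *
S=load("side0.npz")
o=ray(S,[(341.3,249.3)],94)[0];a=ray(S,[(342.1,246.9)],94)[0]
for h in(8,10,11,12,13,14):print(h,(ray(S,[(342.1,246.9)],94+h)[0]-o).round(1))
# rim bottom-edge: before crop (400,485)z7 ; after (385,353)z4.4
o=ray(S,[(310+400/7,215+485/7)],92)[0]
for h in(8,10,11,12,13,14):print(h,(ray(S,[(280+390/4.4,200+353/4.4)],92+h)[0]-o).round(1))
E
```

```text
8 [-0.9 -0.4  8. ]
10 [-1.1  0.8 10. ]
11 [-1.3  1.3 11. ]
12 [-1.4  1.9 12. ]
13 [-1.5  2.5 13. ]
14 [-1.6  3.  14. ]
8 [-0.8 -3.8  8. ]
10 [-0.8 -2.8 10. ]
11 [-0.8 -2.3 11. ]
12 [-0.8 -1.8 12. ]
13 [-0.8 -1.3 13. ]
14 [-0.8 -0.8 14. ]
```

>>> {"api": "send_rows", "payload": {
  "targets": [
    {"linear": [0, 0, -0.0002], "turn": [0, 0, 0.05], "fingers": 0.95},
    {"linear": [0, 0, -0.0002], "turn": [0, 0, 0.1], "fingers": 0.95},
    {"linear": [0, 0, -0.0002], "turn": [0, 0, 0.15], "fingers": 0.95}
  ]
}}

```text
time_s: 4.55
tool_pos: [505.1, 118.5, 110.7]
eef_rot: [0.766, 0.642, 0.001, 0.001]
contact_force: [0.6, -1.8, -0.4]
finger_gap: 17.4
```

```bash
python3 go.py 504.8 118.9 110.7 0.56
```

```text
lin [0.0003, -0.0003, -0.0] turn [0.0025, -0.0006, 0.8352]
4.55 [505.1 118.5 110.7] F [ 0.58 -1.76 -0.36] M [-0.418 -0.146  0.042] 17.4 q [ 9.800e-02  3.890e-01  1.820e+00 -1.000e-03  9.300e-01 -1.296e+00]
```

>>> {"api": "send_rows", "payload": {
  "targets": [
    {"linear": [0, 0, -0.0002], "turn": [0, 0, 0.12], "fingers": 0.95},
    {"linear": [0, 0, -0.0002], "turn": [0, 0, 0.24], "fingers": 0.95},
    {"linear": [0, 0, -0.0002], "turn": [0, 0, 0.36], "fingers": 0.95},
    {"linear": [0, 0, -0.0002], "turn": [0, 0, 0.48], "fingers": 0.95},
    {"linear": [0, 0, -0.0002], "turn": [0, 0, 0.6], "fingers": 0.95},
    {"linear": [0, 0, -0.0002], "turn": [0, 0, 0.72], "fingers": 0.95},
    {"linear": [0, 0, -0.0002], "turn": [0, 0, 0.835], "fingers": 0.95},
    {"linear": [0, 0, -0.0002], "turn": [0, 0, 0.835], "fingers": 0.95}
  ]
}}

```text
time_s: 5.55
tool_pos: [504.3, 117.3, 110.6]
eef_rot: [0.961, 0.276, -0.0, 0.002]
contact_force: [-1.8, -5.8, 1.4]
finger_gap: 17.4
```

```bash
python3 go.py 504.8 118.9 110.7 0.56
python3 - <<'E'
from bench import capture
import cv2
for n in("side",):
    c=capture(n);p=c["pixels"][:,:,::-1]
    p=p[200:320,280:460]
    cv2.imwrite(f"pics/{n}4.png",cv2.resize(p,None,fx=4.4,fy=4.4,interpolation=cv2.INTER_CUBIC))
E
```

```text
lin [0.0013, -0.0011, -0.0001] turn [0.003, 0.0011, -0.0004]
5.55 [504.3 117.3 110.6] F [-1.78 -5.79  1.42] M [-1.102  0.192 -0.098] 17.4 q [ 0.097  0.389  1.82  -0.004  0.932 -0.46 ]
```

View pics/side4.png

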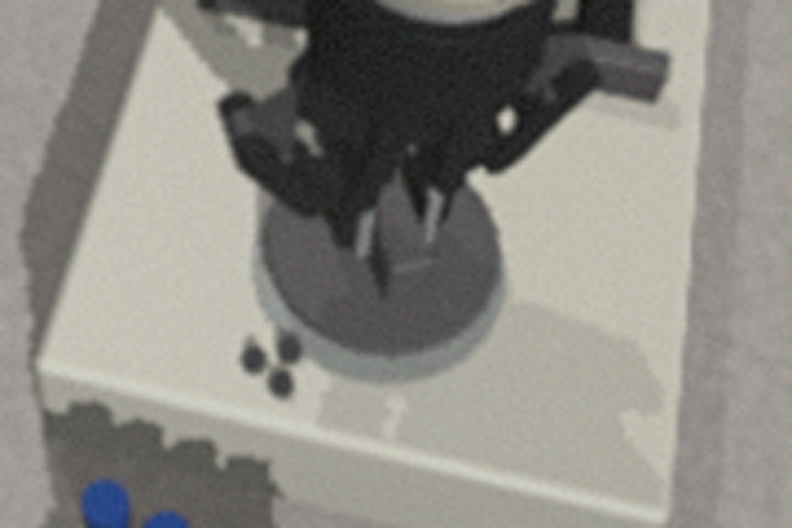

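The dial turned with the grip and is still raised. First probe: ease the sideways load and lower gently.

>>> {"api": "send_rows", "payload": {
  "targets": [
    {"linear": [0, 0, 0.001], "turn": [0, 0, 0], "fingers": 0.95},
    {"linear": [0, 0, 0.002], "turn": [0, 0, 0], "fingers": 0.95},
    {"linear": [0, 0, 0.003], "turn": [0, 0, 0], "fingers": 0.95},
    {"linear": [0, 0, 0.004], "turn": [0, 0, 0], "fingers": 0.95},
    {"linear": [0, 0, 0.004], "turn": [0, 0, 0], "fingers": 0.95}
  ]
}}

```text
time_s: 6.22
tool_pos: [504.3, 117.2, 106.5]
eef_rot: [0.961, 0.277, -0.0, 0.002]
contact_force: [-0.5, -3.1, -2.1]
finger_gap: 17.3
```

```bash
python3 go.py 504.8 118.9 110.7 0.56
```

```text
lin [0.0013, -0.0011, -0.0042] turn [0.003, 0.0013, 0.0006]
6.225 [504.3 117.2 106.5] F [-0.45 -3.13 -2.12] M [-0.476 -0.1   -0.062] 17.3 q [ 0.097  0.395  1.824 -0.004  0.922 -0.461]
```

>>> {"api": "send_rows", "payload": {
  "targets": [
    {"linear": [0, 0, 0.0005], "turn": [0, 0, 0], "fingers": 0.95},
    {"linear": [0, 0, 0.001], "turn": [0, 0, 0], "fingers": 0.95},
    {"linear": [0, 0, 0.001], "turn": [0, 0, 0], "fingers": 0.95}
  ]
}}

```text
time_s: 6.6
tool_pos: [504.3, 117.2, 105.4]
eef_rot: [0.961, 0.277, -0.0, 0.002]
contact_force: [0.7, -2.6, 0.8]
finger_gap: 17.2
```

```bash
python3 go.py 504.8 118.9 110.7 0.56
python3 - <<'E'
from bench import capture
import cv2
for n in("side",):
    c=capture(n);p=c["pixels"][:,:,::-1]
    p=p[200:320,280:460]
    cv2.imwrite(f"pics/{n}5.png",cv2.resize(p,None,fx=4.4,fy=4.4,interpolation=cv2.INTER_CUBIC))
E
```

```text
lin [0.0013, -0.0011, -0.0053] turn [0.003, 0.0013, 0.0007]
6.6 [504.3 117.2 105.4] F [ 0.72 -2.64  0.81] M [-0.465 -0.025 -0.049] 17.2 q [ 0.097  0.397  1.825 -0.004  0.92  -0.461]
```

View pics/side5.png

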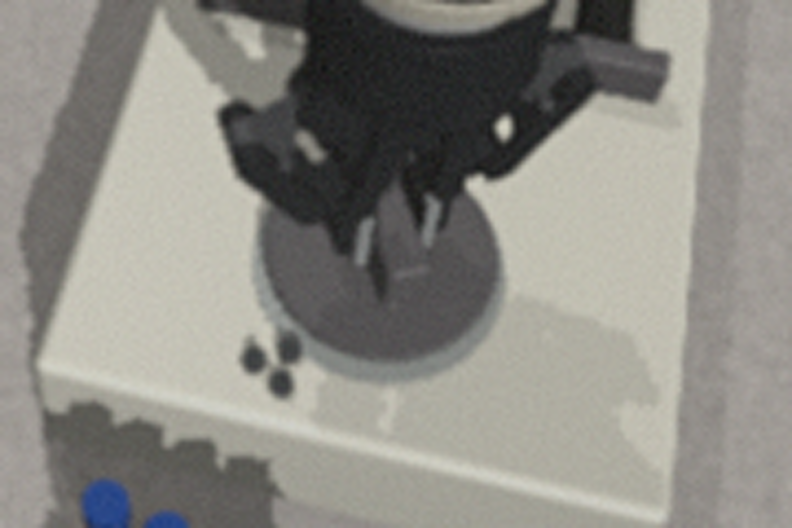

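The force stays near zero (0.8 N) about 2.5 mm past the plate level, and the rim edge dropped from row 353 to 362, so the dial followed. The tooth is over the slot, and I lower it further in checked stages.

>>> {"api": "send_rows", "payload": {
  "targets": [
    {"linear": [0, 0, 0.001], "turn": [0, 0, 0], "fingers": 0.95},
    {"linear": [0, 0, 0.002], "turn": [0, 0, 0], "fingers": 0.95},
    {"linear": [0, 0, 0.002], "turn": [0, 0, 0], "fingers": 0.95}
  ]
}}

```text
time_s: 7.02
tool_pos: [504.3, 117.3, 103.3]
eef_rot: [0.961, 0.277, -0.0, 0.002]
contact_force: [0.3, -3.5, -1.3]
finger_gap: 17.7
```

```bash
python3 go.py 504.8 118.9 110.7 0.56
```

```text
lin [0.0013, -0.0011, -0.0074] turn [0.003, 0.0012, 0.0006]
7.025 [504.3 117.3 103.3] F [ 0.26 -3.49 -1.3 ] M [-0.452 -0.108 -0.055] 17.7 q [ 0.097  0.4    1.827 -0.004  0.915 -0.461]
```

>>> {"api": "send_rows", "payload": {
  "targets": [
    {"linear": [0, 0, 0.001], "turn": [0, 0, 0], "fingers": 0.95},
    {"linear": [0, 0, 0.002], "turn": [0, 0, 0], "fingers": 0.95},
    {"linear": [0, 0, 0.003], "turn": [0, 0, 0], "fingers": 0.95},
    {"linear": [0, 0, 0.003], "turn": [0, 0, 0], "fingers": 0.95}
  ]
}}

```text
time_s: 7.52
tool_pos: [504.3, 117.2, 100.2]
eef_rot: [0.961, 0.277, -0.0, 0.002]
contact_force: [0.1, -2.5, -0.3]
finger_gap: 17.5
```

```bash
python3 go.py 504.8 118.9 110.7 0.56
python3 - <<'E'
from bench import capture
import cv2
for n in("side",):
    c=capture(n);p=c["pixels"][:,:,::-1]
    p=p[200:320,280:460]
    cv2.imwrite(f"pics/{n}6.png",cv2.resize(p,None,fx=4.4,fy=4.4,interpolation=cv2.INTER_CUBIC))
E
```

```text
lin [0.0013, -0.0011, -0.0105] turn [0.003, 0.0013, 0.0006]
7.525 [504.3 117.2 100.2] F [ 0.12 -2.55 -0.34] M [-0.467 -0.132 -0.032] 17.5 q [ 0.097  0.405  1.829 -0.004  0.907 -0.461]
```

View pics/side6.png

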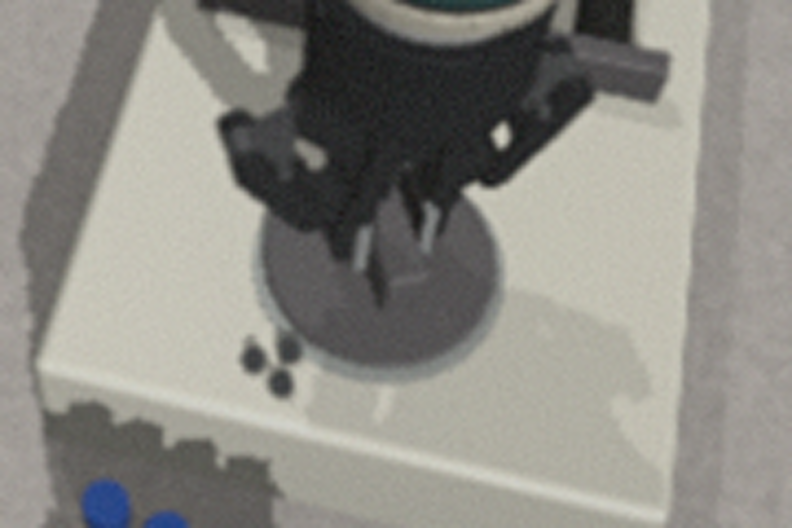

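The rim is nearly home, with its edge at row about 369 and only a thin skirt showing. I lower until the end stop is felt.

>>> {"api": "send_rows", "payload": {
  "targets": [
    {"linear": [0, 0, 0.001], "turn": [0, 0, 0], "fingers": 0.95},
    {"linear": [0, 0, 0.002], "turn": [0, 0, 0], "fingers": 0.95},
    {"linear": [0, 0, 0.0028], "turn": [0, 0, 0], "fingers": 0.95},
    {"linear": [0, 0, 0.0028], "turn": [0, 0, 0], "fingers": 0.95}
  ]
}}

```text
time_s: 8.07
tool_pos: [504.3, 117.2, 98.0]
eef_rot: [0.961, 0.277, -0.0, 0.002]
contact_force: [-2.3, -2.4, 8.3]
finger_gap: 17.6
```

```bash
python3 go.py 504.8 118.9 110.7 0.56
```

```text
lin [0.0013, -0.0011, -0.0127] turn [0.0031, 0.0011, 0.0006]
8.075 [504.3 117.2  98. ] F [-2.33 -2.39  8.34] M [-0.469  0.357 -0.036] 17.6 q [ 0.097  0.408  1.831 -0.004  0.902 -0.461]
```

Firm stop at z = 98.0, the same height as at the first grasp, so the dial is home. Releasing, then straight up.

>>> {"api": "send_rows", "payload": {
  "targets": [
    {"linear": [0, 0, 0.0005], "turn": [0, 0, 0], "fingers": 0.6},
    {"linear": [0, 0, 0.0], "turn": [0, 0, 0], "fingers": 0.5},
    {"linear": [0, 0, 0.0], "turn": [0, 0, 0], "fingers": 0.4},
    {"linear": [0, 0, 0.0], "turn": [0, 0, 0], "fingers": 0.4},
    {"linear": [0, 0, -0.03], "turn": [0, 0, 0], "fingers": 0.4},
    {"linear": [0, 0, -0.08], "turn": [0, 0, 0], "fingers": 0.4},
    {"linear": [0, 0, -0.13], "turn": [0, 0, 0], "fingers": 0.4},
    {"linear": [-0.03, 0.05, -0.16], "turn": [0, 0, 0], "fingers": 0.4},
    {"linear": [-0.06, 0.1, -0.18], "turn": [0, 0, 0], "fingers": 0.4},
    {"linear": [-0.06, 0.1, -0.18], "turn": [0, 0, 0], "fingers": 0.4},
    {"linear": [-0.06, 0.1, -0.18], "turn": [0, 0, 0], "fingers": 0.4}
  ]
}}

```text
time_s: 9.45
tool_pos: [506.2, 1.4, 278.0]
eef_rot: [0.961, 0.276, -0.0, 0.001]
contact_force: [0.0, 0.5, 0.3]
finger_gap: 51.3
```

```bash
python3 go.py 504.8 118.9 110.7 0.56
python3 - <<'E'
from bench import capture
import cv2,numpy as np
for n in("side","top"):
    c=capture(n);p=c["pixels"][:,:,::-1]
    np.savez(f"{n}7.npz",**{k:np.array(v) for k,v in c.items()})
    cv2.imwrite(f"pics/{n}7.png",p)
    p=p[215:305,310:420]
    if n=="side":cv2.imwrite(f"pics/{n}7z.png",cv2.resize(p,None,fx=7,fy=7,interpolation=cv2.INTER_CUBIC))
E
```

```text
lin [0.0614, -0.1007, 0.167] turn [0.0021, 0.0011, -0.0007]
9.45 [506.2   1.4 278. ] F [0.03 0.49 0.28] M [ 0.01  -0.005 -0.016] 51.3 q [-0.132  0.18   1.643 -0.002  1.318 -0.691]
```

View pics/side7z.png

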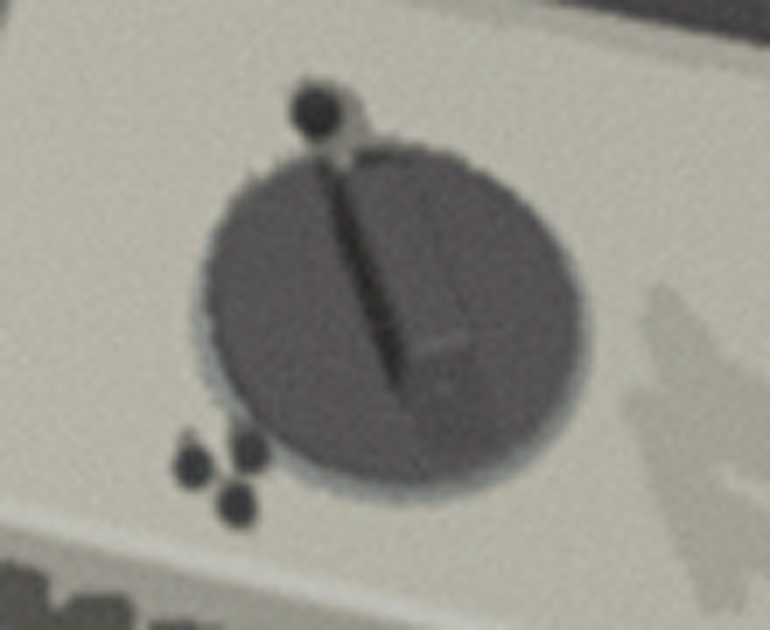

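View pics/top7.png

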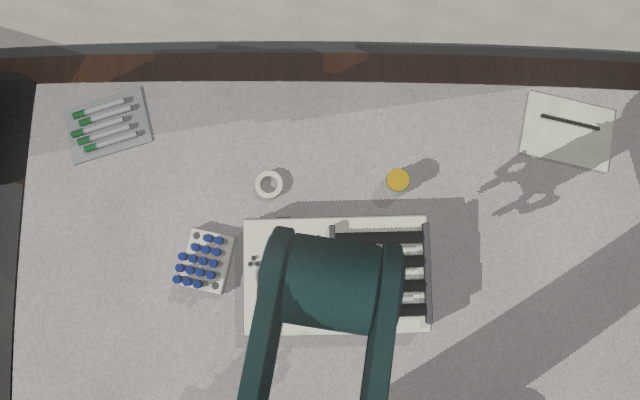

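The side crop shows the bar aimed at the single stud at (316,112), with the rim outline back where it was at the start. The rack, tape and jar have not moved in the top view. One numeric check of rim height comes before hand-in.

```bash
python3 - <<'E'
from h import *
a=load("side0.npz");b=load("side7.npz")
A,B=[c["pixels"][:,:,1].astype(float) for c in(a,b)]
# lower rim edge crossing rows, mean shift over columns
out=[]
for x in range(350,384):
    e=[]
    for I in(A,B):
        r=I[268:294,x];r=cv2.GaussianBlur(r.reshape(-1,1),(1,5),1).ravel()
        i=np.argmax(r>105);e.append(268+i-(r[i]-105)/(r[i]-r[i-1]))
    out.append(e[1]-e[0])
print("rim edge shift px",np.median(out),np.std(out))
i=ray(a,[(368,285)],92)[0]
rv,_=cv2.Rodrigues(np.eye(3))
for h in(1,2):
    M=np.linalg.inv(a["pose"]);
    px=[]
    for z in(0,h):
        p=M[:3,:3]@(i+[0,0,z])+M[:3,3];p=p*[1,-1,-1]
        px.append(cv2.projectPoints(p.reshape(1,1,3),np.zeros(3),np.zeros(3),K(a),a["dist_coeffs"])[0].ravel())
    print(h,"mm ->",(px[1]-px[0]).round(2),"px")
E
```

```text
rim edge shift px -0.335028008389628 0.1430901077828654
1 mm -> [ 0.06 -0.26] px
2 mm -> [ 0.13 -0.52] px
```

The rim edge reads 0.33 px higher, which could mean about 1 mm up or just changed lighting. That is too close to the 1.5 mm limit, so I'll press the bar top lightly with shut fingers to be sure.

```bash
python3 go.py 504.3 117.6 128 0.56; python3 go.py 504.3 117.6 200 0.56
```

```text
lin [0.0604, -0.0986, 0.1492] turn [0.0015, 0.0021, 0.0015]
9.55 [505.8   2.4 277.5] F [-0.43  0.3  -0.26] M [ 0.003 -0.003  0.   ] 51.0 q [-0.13   0.181  1.644 -0.003  1.318 -0.691]
lin [0.0602, -0.0985, 0.0772] turn [0.0015, 0.0021, 0.0015]
9.55 [505.8   2.4 277.5] F [-0.43  0.3  -0.26] M [ 0.003 -0.003  0.   ] 51.0 q [-0.13   0.181  1.644 -0.003  1.318 -0.691]
```

>>> {"api": "send_rows", "payload": {
  "targets": [
    {"linear": [0.03, -0.05, 0.03], "turn": [0, 0, 0], "fingers": 1},
    {"linear": [0.0602, -0.0985, 0.077], "turn": [0, 0, 0], "fingers": 1},
    {"linear": [0.0604, -0.0986, 0.12], "turn": [0.001, 0.002, 0], "fingers": 1},
    {"linear": [0.0604, -0.0986, 0.149], "turn": [0.001, 0.002, 0], "fingers": 1},
    {"linear": [0.0604, -0.0986, 0.149], "turn": [0.001, 0.002, 0], "fingers": 1},
    {"linear": [0.0604, -0.0986, 0.149], "turn": [0.001, 0.002, 0], "fingers": 1}
  ]
}}

```text
time_s: 10.3
tool_pos: [504.7, 118.3, 128.9]
eef_rot: [0.961, 0.278, 0.0, 0.0]
contact_force: [-0.7, 0.5, -0.1]
finger_gap: -0.3
```

```bash
python3 go.py 504.3 117.6 119 0.56
```

```text
lin [-0.0008, 0.0004, 0.0099] turn [0.0006, -0.0005, 0.0025]
10.3 [504.7 118.3 128.9] F [-0.7   0.55 -0.14] M [-0.005  0.044  0.048] -0.3 q [ 0.097  0.364  1.802 -0.     0.975 -0.465]
```

>>> {"api": "send_rows", "payload": {
  "targets": [
    {"linear": [0, 0, 0.004], "turn": [0, 0, 0], "fingers": 1},
    {"linear": [0, 0, 0.007], "turn": [0, 0, 0], "fingers": 1},
    {"linear": [0, 0, 0.009], "turn": [0, 0, 0], "fingers": 1},
    {"linear": [0, 0, 0.009], "turn": [0, 0, 0], "fingers": 1}
  ]
}}

```text
time_s: 10.8
tool_pos: [504.7, 118.2, 119.9]
eef_rot: [0.961, 0.277, 0.0, 0.0]
contact_force: [-0.7, -0.8, 0.6]
finger_gap: -0.0
```

>>> {"api": "send_rows", "payload": {
  "targets": [
    {"linear": [0, 0, 0.0007], "turn": [0, 0, 0], "fingers": 1},
    {"linear": [0, 0, 0.0007], "turn": [0, 0, 0], "fingers": 1}
  ]
}}

```text
time_s: 11.05
tool_pos: [504.7, 118.2, 119.2]
eef_rot: [0.961, 0.277, 0.0, 0.0]
contact_force: [-0.3, -0.7, -0.0]
finger_gap: -0.1
```

>>> {"api": "send_rows", "payload": {
  "targets": [
    {"linear": [0, 0, 0.001], "turn": [0, 0, 0], "fingers": 1},
    {"linear": [0, 0, 0.001], "turn": [0, 0, 0], "fingers": 1}
  ]
}}

```text
time_s: 11.3
tool_pos: [504.9, 118.1, 118.9]
eef_rot: [0.961, 0.277, 0.001, 0.0]
contact_force: [-2.9, -1.0, 9.0]
finger_gap: -0.1
```

The fingers met a stiff stop at z = 118.9 with 9 N. The bar top should be at 119 when fully in, so the dial is home. Retreating.

>>> {"api": "send_rows", "payload": {
  "targets": [
    {"linear": [0, 0, -0.03], "turn": [0, 0, 0], "fingers": 1},
    {"linear": [0, 0, -0.08], "turn": [0, 0, 0], "fingers": 1},
    {"linear": [-0.03, 0.05, -0.12], "turn": [0, 0, 0], "fingers": 1},
    {"linear": [-0.06, 0.1, -0.16], "turn": [0, 0, 0], "fingers": 1},
    {"linear": [-0.06, 0.1, -0.16], "turn": [0, 0, 0], "fingers": 1},
    {"linear": [-0.06, 0.1, -0.16], "turn": [0, 0, 0], "fingers": 1}
  ]
}}

```text
time_s: 12.05
tool_pos: [507.4, 1.3, 279.1]
eef_rot: [0.961, 0.276, 0.001, 0.0]
contact_force: [-0.1, 1.6, -0.5]
finger_gap: -0.3
```

```bash
python3 - <<'E'
from bench import capture
import cv2
c=capture("side");cv2.imwrite("pics/side8.png",c["pixels"][:,:,::-1])
E
```

```text
(no output)
```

View pics/side8.png

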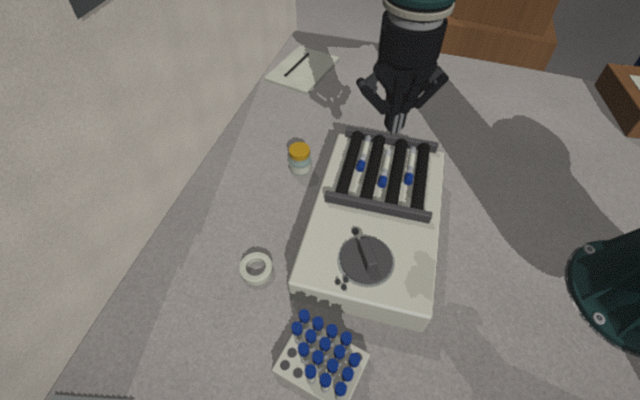

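The arm is clear of everything. The dial's bar points at the single stud at (355,231), and the rack, tape and jar are where they started.

```bash
python3 -c "
from bench import job_done
print(job_done())"
```

```text
the job is handed in; nothing more can be done
None
```

The mixer is set to slow and handed in at about 12 s of the 45 s; `job_done` gave no verdict. I pulled the dial out about 12.7 mm, turned it about 57° clockwise to the single stud, and lowered it in small steps. The first probe happened to be over the slot, so no searching or forcing was needed. I felt the stop at z = 98.0 with 8 N, the same height as at the first grasp, then let go.

**Last checks:**
- **Pointer:** the bar aims at the single stud in the side picture. The pale pointer ridge itself was hardly visible at the end, and the arm hid the dial in the top view.
- **Dial height:** these checks disagreed slightly. After release, the rim edge in the side picture was 0.33 px higher than at the start, which could mean about 1 mm up or just a change in lighting. I pressed the bar top with shut fingers and met a stiff stop at z = 118.9 with 9 N. The bar top should be at 119 when fully in, so I take the dial as home. I did not measure the rim edge again after that.
- **Rack, tape and jar:** they look unmoved in the pictures.
- **Arm:** it is clear and touching nothing.

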